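Gauge two blanks by pinching and clamp the thicker one in the block vice

TASK

Two wooden blanks that look alike stand on edge in the slotted rack; pinch them by their faces to find out which is the thicker one, and leave the thinner one standing in its slot. Stand the thicker one on its long edge in the block vice, along the fence and midway between the vice's sides, let go of it, then slide the jaw up by its red post until the sprung cork face presses the blank flat against the fence with about 5 N, and never with 10 N or more. Then leave everything alone, and do not disturb the ink tin, the gouge or the whetstone.

Things in the scene. Friction and masses are not known exactly. Their poses are not given: they have to be found in the camera images.
- blank_p_mid (a point): centre of one of two look-alike pale wooden blanks, 80 mm long (x axis) and 70 mm high (z axis, up), with a small dark plug near a top corner; one is 8 to 11 mm thick, the other 13 to 16 mm (y axis), and which is which is not known. It stands loose and upright on a long edge in a slot of the rack, this point 35 mm above that edge; under 150 g
- blank_q_mid (a point): centre of one of two look-alike pale wooden blanks, 80 mm long (x axis) and 70 mm high (z axis, up), with a small dark plug near a top corner; one is 8 to 11 mm thick, the other 13 to 16 mm (y axis), and which is which is not known. It stands loose and upright on a long edge in a slot of the rack, this point 35 mm above that edge; under 150 g
- rack: fixed wooden rack, 210 mm long (its x axis), 56 mm wide, with two slots end to end along x, centred 55 mm to either side of the origin; slot floors 8 mm and slot walls 30 mm above the table, slots 20 mm wide, so a blank's upper 48 mm stand free (top edge 78 mm above the table). Origin: centre of the underside, on the table
- vice: fixed block vice: bed 178 x 90 mm, top 8 mm above the table, and a dark fence 90 mm long, top at 34 mm. Origin: on the table under the middle of the fence's cork face, which is the plane x = 0 and looks to -x; x points from the jaw to the fence, y along the fence, z up. A blank in it stands with its length along y and thickness along x, its centre 43 mm above the table
- jaw: sliding grey carriage of the vice, top 32 mm above the table, with a red post. Origin: on the bed under the post's axis; axes as the vice's. Slides only along the vice's x, with about 11 N of dry friction, and stays where it is left. Its sprung cork face (68 mm wide, 10 to 33 mm above the table) is, unpressed, 75 mm from the post's axis toward the fence
- jaw_post (a point): centre of the top of the jaw's red post (20 x 20 mm, top 76 mm above the table). The cork face in front has no preload and yields 1 mm per 2.8 N. It starts 30 to 45 mm from the fence; at the jaw's end stop it would, unpressed, be 9.8 mm from the fence, so the jaw can grip only the thicker blank
- ink_tin: bystander: round tin of red ink with a white lid, 65 mm across, 37 mm high; origin at the centre of its underside
- gouge: bystander: woodcut gouge with a brown wooden grip, 135 mm long, 22 mm across, lying flat; origin at the middle of its underside
- whetstone: bystander: two-tone whetstone, 110 x 40 mm, 17 mm high; origin at the centre of its underside
Not all that is in view belongs to the job. What is shaped like the part that bears blank_p_mid but blue is not meant.

How it is judged (in metres and radians):
On the way, in this order (a step that is already met when the one before it is completed fails the run):
1. a blank is pinched in the fingers ((contact force between the fingers and blank_p above 3 N or contact force between the fingers and blank_q above 3 N)), for 0.2 s.
2. a blank stands on edge on the vice's bed, lengthwise along the fence, let go of and not yet pressed by the jaw (((x of blank_p_mid in the frame of vice between -0.04 and -0.003 m and y of blank_p_mid in the frame of vice between -0.015 and 0.015 m and height (world z) of blank_p_mid between 0.039 and 0.047 m and angle between blank_p_mid's own z axis and vertical below 0.12 rad and angle between the x axis of blank_p_mid and the y axis of vice, either way round below 0.12 rad and contact force between the fingers and blank_p below 0.1 N and contact force between jaw and blank_p below 1 N) or (x of blank_q_mid in the frame of vice between -0.04 and -0.003 m and y of blank_q_mid in the frame of vice between -0.015 and 0.015 m and height (world z) of blank_q_mid between 0.039 and 0.047 m and angle between blank_q_mid's own z axis and vertical below 0.12 rad and angle between the x axis of blank_q_mid and the y axis of vice, either way round below 0.12 rad and contact force between the fingers and blank_q below 0.1 N and contact force between jaw and blank_q below 1 N))), for 0.2 s.
At the end, for the whole second after the job is handed in: One blank (only the thicker can be gripped) stands on its long edge on the vice's bed, flat against the fence and along it (within 0.12 rad, midway within 15 mm), at rest and held by the jaw's cork face with 2.5 to 8.5 N; the other blank stands upright in its slot, within 15 mm of where it was (((x of blank_p_mid in the frame of vice between -0.011 and -0.003 m and y of blank_p_mid in the frame of vice between -0.015 and 0.015 m and height (world z) of blank_p_mid between 0.039 and 0.047 m and angle between blank_p_mid's own z axis and vertical below 0.12 rad and angle between the x axis of blank_p_mid and the y axis of vice, either way round below 0.12 rad and contact force between jaw and blank_p between 2.5 and 8.5 N and linear speed of blank_p below 0.01 m/s and distance of blank_q_mid from where it was at the start of the episode below 0.015 m and angle between blank_q_mid's own z axis and vertical below 0.15 rad) or (x of blank_q_mid in the frame of vice between -0.011 and -0.003 m and y of blank_q_mid in the frame of vice between -0.015 and 0.015 m and height (world z) of blank_q_mid between 0.039 and 0.047 m and angle between blank_q_mid's own z axis and vertical below 0.12 rad and angle between the x axis of blank_q_mid and the y axis of vice, either way round below 0.12 rad and contact force between jaw and blank_q between 2.5 and 8.5 N and linear speed of blank_q below 0.01 m/s and distance of blank_p_mid from where it was at the start of the episode below 0.015 m and angle between blank_p_mid's own z axis and vertical below 0.15 rad))); the robot touches nothing.
It fails at once if the jaw presses a blank with more than 10 N (contact force between jaw and blank_p above 10 N or contact force between jaw and blank_q above 10 N).
It fails at once if the ink tin, the gouge or the whetstone is moved by more than 20 mm (distance of any of ink_tin, gouge, whetstone from where it was at the start of the episode above 0.02 m).
It also fails if it takes over 69 s, if anything falls off the work surface, if the arm or the gripper's body presses on something with over 40 N, if the wrist force passes 120 N, or if a joint passes its speed limit or range.

ROBOT

A 7-joint arm with a two-finger parallel gripper is mounted at the origin on a cart in front of the work surface, level with it; the furniture and walls round the work are solid. World frame = base frame: x ahead of the robot, y to its left, z up, the work surface at z = 0. Lengths are in mm, angles in rad, forces in N, time in s.
With the tool pointing down it reaches from about 400 to 875 mm from the base axis. Payload 19.3 kg.
Tool frame: the origin (TCP) lies at the very end of the fingers, on their centre line; the grasp point (between the pads) lies 19 mm behind it (grip_point_offset is the z of the grasp point in the tool frame, in mm); z points along the fingers, x is the direction in which the jaws open and shut, and the axes are right-handed (so a half turn about z gives the same grasp; the last joint's range is limited). The gripper opens to 85 mm and grips with 20 to 120 N. Pads are 22 mm wide; open, the fingers measure 114 mm over their backs; the gripper's body (76 mm by 85 mm) begins 54 mm behind the grasp point. The pads swing forward as they close: fully open they stand 13 mm farther back than shut.
Start: joints at [-0.07, 0.521, -0.036, 1.599, 0.021, 1.021, -0.113], TCP at [624.991, -0.025, 193.991] pointing down, gripper open.
Joint ranges: [-2.91, 2.91], [-0.3, 2.13], [-1.5, 1.42], [0.17, 2.43], [-1.26, 4.41], [0.16, 1.93], [-2.52, 2.52]. Speed limits (rad/s): [1.89, 1.89, 2.39, 2.39, 3.01, 3.01, 3.01].

INTERFACE

Orientations are given as a 3x3 rotation matrix whose columns are the frame's x, y, z axes.
In Python, from workcell import movep, movel, goto_joints, open_gripper, clamp, wait, inverse_kinematics, read_state, camera, PlanningError, finish_job, grip_point_offset gives the robot as it stands. Calls block until the motion is done:
- movep(position, orientation): joint-space move of the TCP to a pose.
- movel(position, frame=None, max_speed=150, guard=None): straight line of the TCP; frame=None keeps the orientation; max_speed is the mean speed in mm/s. With guard (N) it stops when the force on the tool has changed by that much, and returns True; else False.
- goto_joints(angles): joint-space move.
- open_gripper() and clamp(): open the fingers fully, or close them until they stop; the grip force is fixed at half the most.
- wait(seconds).
- inverse_kinematics(position, orientation): joint angles nearest the present ones, or None.
- read_state(): the state.
- camera(name): name is "scene" or "side" or "wrist"; returns a dict with "image" (384x512x3 uint8, blue, green, red), "range_z" (384x512 float32, mm along the optical axis (not along the pixel's ray), 0 where there is no reading), "fx", "fy", "cx", "cy" (pixels), "cam_to_world" (4x4, takes a point from camera to world coordinates). Camera axes: x right, y up, looking along -z (the intrinsics and any distortion apply to the point x, -y, -z); pixel columns grow to the right and rows downward; lengths in mm; the calibration is good to about 2 mm. A picture is of the moment at which its call begins.
A pose or a line that the arm cannot do raises PlanningError and nothing moves.
- finish_job(): hands the job in, once; it reports no verdict.
The state is a dict: "time": time; "qpos": joint angles; "qvel": joint speeds; "joint_efforts": joint torques, N m; "eef_pos": TCP position; "tool_rot": TCP orientation; "ft_force": force on the tool from outside, world axes, zero at the start; "torque": the same for the moment, N m; "finger_gap": finger opening in mm.
Only numpy, scipy, OpenCV 4.12 (cv2) and the standard library are available. Lean on these libraries where they do the work, as an engineer would, in place of code of your own. Each camera call takes 0.05 s, during which the arm holds its last target. There are 200 camera calls.

## Working session

There is one attempt and no reset: what is moved stays moved. The work goes in short steps, each a Python script; the robot and the scene stay as the last script left them, time stands still between calls to the robot, and variables do not carry over. Pictures are saved under pics/ and viewed, about 8 in all and at most 12, crops included, and the job is handed in when it is done.

```bash
mkdir -p pics; ls; cat > h.py <<'E'
import numpy as np, cv2
from workcell import *
def cloud(c):
    z=c["range_z"]; v,u=np.mgrid[:384,:512]
    P=np.stack([(u-c["cx"])/c["fx"]*z,-(v-c["cy"])/c["fy"]*z,-z,np.ones_like(z)],-1)
    W=P@np.asarray(c["cam_to_world"]).T
    W=W[...,:3]; W[z<=0]=np.nan
    return W
E
python3 - <<'E'
from h import *
import pickle
d={}
for n in("scene","side","wrist"):
    c=camera(n); d[n]=c; cv2.imwrite(f"pics/{n}0.png",c["image"]); print(n,c["fx"],c["cx"],c["cy"],[k for k in c],np.round(c["cam_to_world"],3).tolist())
pickle.dump(d,open("d0.pkl","wb"))
cv2.imwrite("pics/both0.png",np.vstack([cv2.resize(d["scene"]["image"],(512,384))]))
s=read_state();print(s["time"],s["finger_gap"],s["tool_rot"],grip_point_offset)
E
```

```text
pics
scene 381.61115748632267 251.20309645955274 191.80745521091117 ['image', 'range_z', 'fx', 'fy', 'cx', 'cy', 'cam_to_world'] [[-0.847, 0.238, -0.475, 48.87], [-0.531, -0.352, 0.771, 952.028], [0.017, 0.905, 0.425, 481.148], [0.0, 0.0, 0.0, 1.0]]
side 370.24440923732305 253.32342914306412 192.22259837935545 ['image', 'range_z', 'fx', 'fy', 'cx', 'cy', 'cam_to_world'] [[0.999, 0.007, 0.032, 540.111], [0.026, 0.427, -0.904, -558.043], [-0.02, 0.904, 0.426, 435.634], [0.0, 0.0, 0.0, 1.0]]
wrist 317.88934283047615 253.69397315282805 193.16672839356062 ['image', 'range_z', 'fx', 'fy', 'cx', 'cy', 'cam_to_world'] [[1.0, -0.001, 0.0, 624.589], [0.001, 0.947, 0.322, 83.194], [-0.0, -0.322, 0.947, 373.974], [0.0, 0.0, 0.0, 1.0]]
0.15 85.18456763595427 [[ 9.99999637e-01  3.83734513e-05 -8.51461858e-04]
 [ 3.83237993e-05 -9.99999998e-01 -5.83301715e-05]
 [-8.51464094e-04  5.82975190e-05 -9.99999636e-01]] -18.700000000000003
```

View pics/scene0.png

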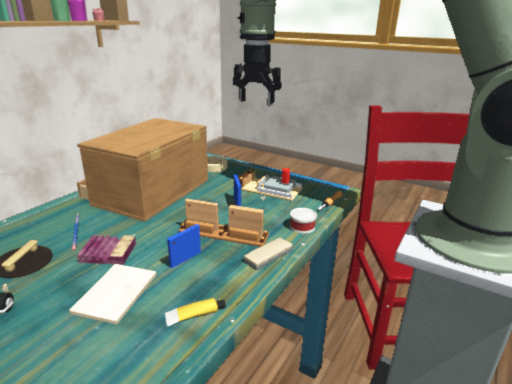

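View pics/side0.png

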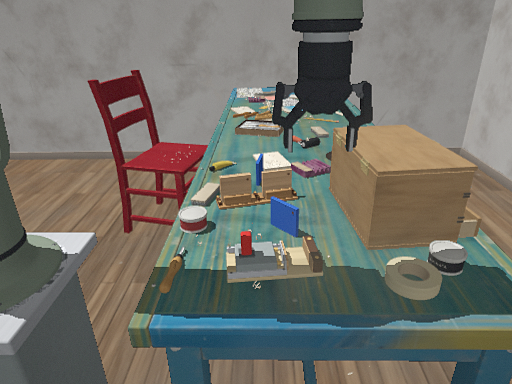

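The scene view shows the blanks at about (200,218) and (245,222), blue decoys at (185,245) and (238,190), and the vice at (280,185). In the side view the post is at (246,243), the fence at (313,255), the rack at (257,192), the tin at (193,219) and the box at (400,180).

```bash
python3 - <<'E'
from h import *
import pickle
d=pickle.load(open("d0.pkl","rb"))
def comp(n,name,m,minn=15):
    W=cloud(d[n]); k,l,s,c=cv2.connectedComponentsWithStats(m.astype(np.uint8))
    for i in range(1,k):
        if s[i,4]<minn: continue
        p=W[l==i]; p=p[~np.isnan(p[:,0])]
        if len(p)==0: continue
        q=np.percentile(p,[3,50,97],axis=0).round(0)
        print(n,name,s[i].tolist(),"lo",q[0],"med",q[1],"hi",q[2])
for n in("scene","side"):
    W=cloud(d[n]); h=cv2.cvtColor(d[n]["image"],cv2.COLOR_BGR2HSV); H,S,V=cv2.split(h)
    roi=(W[...,0]>250)&(W[...,0]<1000)&(W[...,1]>-450)&(W[...,1]<400)&(W[...,2]>5)&(W[...,2]<300)
    comp(n,"red",roi&((H<5)|(H>175))&(S>150))
    comp(n,"blue",roi&(H>112)&(H<128)&(S>150),40)
    comp(n,"pale",roi&(W[...,2]>36)&(W[...,2]<90)&(H>8)&(H<25)&(S>40)&(S<200)&(V>120),40)
    comp(n,"any",roi,60)
# top-down height map from both views merged, 1.5mm/px
im=np.zeros((500,600,3),np.uint8)
def draw(n,x0,y0,sc):
    W=cloud(d[n]);I=d[n]["image"]
    ok=~np.isnan(W[...,0])&(W[...,2]<150)&(W[...,2]>-20)
    p=W[ok];c=I[ok];o=np.argsort(p[:,2]);p=p[o];c=c[o]
    for a,b in zip(p,c):
        u=int((y0-a[1])/sc);v=int((a[0]-x0)/sc)
        v=499-v
        if 0<=u<598 and 1<=v<499: im[v-1:v+1,u:u+2]=b
draw("scene",350,300,1.2);draw("side",350,300,1.2)
cv2.imwrite("pics/top.png",im)
E
```

```text
scene red [282, 168, 8, 15, 111] lo [492.  23.  38.] med [499.  35.  59.] hi [509.  39.  78.]
scene red [291, 220, 23, 10, 123] lo [343. 187.  10.] med [362. 207.  17.] hi [391. 212.  26.]
scene pale [110, 154, 98, 55, 1593] lo [716.  97.  38.] med [731. 296.  63.] hi [784. 386.  88.]
scene pale [77, 176, 15, 18, 147] lo [884. 371.  38.] med [927. 392.  50.] hi [953. 399.  87.]
scene pale [185, 199, 33, 22, 560] lo [530. 323.  38.] med [565. 335.  60.] hi [603. 345.  79.]
scene pale [229, 205, 35, 24, 644] lo [424. 295.  38.] med [460. 307.  62.] hi [496. 319.  80.]
scene any [233, 81, 16, 21, 152] lo [663. -10. 249.] med [670.   8. 278.] hi [693.  14. 299.]
scene any [266, 85, 16, 21, 165] lo [551.  -8. 248.] med [572.   8. 278.] hi [583.  14. 299.]
scene any [77, 118, 151, 102, 10152] lo [717.  83.  12.] med [753. 328. 116.] hi [906. 397. 177.]
scene any [179, 168, 123, 101, 4602] lo [362.  11.   7.] med [494. 313.  27.] hi [618. 382.  78.]
scene any [319, 190, 24, 20, 144] lo [352. -43.   7.] med [361.  22.  14.] hi [371.  74.  19.]
scene any [290, 207, 27, 25, 533] lo [342. 155. 
[... 576 characters left out ...]
64. 297.  58.] hi [501. 309.  78.]
side pale [460, 207, 22, 22, 232] lo [936. 103.  37.] med [972. 123.  48.] hi [979. 161.  55.]
side any [272, 114, 28, 39, 433] lo [554. -13. 249.] med [574.  -9. 286.] hi [585.   6. 299.]
side any [329, 114, 153, 185, 17586] lo [717. -50.  11.] med [814.  97. 105.] hi [934. 348. 177.]
side any [191, 169, 108, 67, 3241] lo [370. 136.   7.] med [539. 297.  31.] hi [607. 354.  77.]
side any [179, 206, 28, 26, 606] lo [347. 151.   8.] med [376. 165.  35.] hi [403. 208.  37.]
side any [226, 229, 98, 52, 3362] lo [470. -18.   6.] med [547.  16.  22.] hi [635.  75.  65.]
side any [159, 247, 26, 45, 386] lo [356. -49.   6.] med [367.  -2.  13.] hi [375.  71.  18.]
```

View pics/top.png

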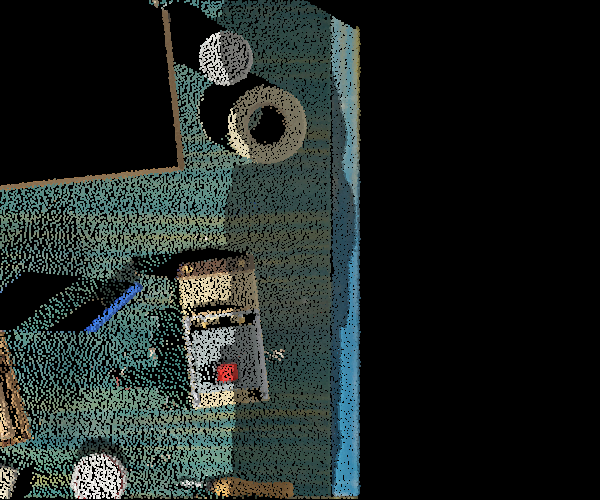

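The top map shows the vice with the post at about (228,372) and the fence at (215,267). The blue decoy at (115,308) is clear of it. Next are the wrist views, present pose and above the rack.

```bash
cat >> h.py <<'E'
def R(yaw): # tool down, tool x at yaw
    c,s=np.cos(yaw),np.sin(yaw); return np.array([[c,s,0],[s,-c,0],[0,0,-1.]])
E
python3 - <<'E'
from h import *
import pickle
for yaw in (1.84,1.84-np.pi):
    q=inverse_kinematics([515,315,200],R(yaw)); print(yaw,None if q is None else np.round(q,2))
    for y2 in(0.08,0.08-np.pi,0.08+np.pi):
        q=inverse_kinematics([610,25,100],R(y2)); print('  ',y2,None if q is None else np.round(q,2))
movep([515,315,200],R(1.84-np.pi)); print(read_state()["time"])
c=camera("wrist");pickle.dump(c,open("wr.pkl","wb"))
cv2.imwrite("pics/wr.png",np.vstack([c["image"],pickle.load(open("d0.pkl","rb"))["wrist"]["image"]])[::1]);
a=np.hstack([c["image"],pickle.load(open("d0.pkl","rb"))["wrist"]["image"]]);cv2.imwrite("pics/wr2.png",cv2.resize(a,(800,300)))
E
```

```text
1.84 [-0.29  0.52 -0.52  1.63  0.29  1.06  0.95]
   0.08 [-0.1   0.61 -0.06  1.72  0.05  0.81 -0.1 ]
   -3.061592653589793 [-0.7   0.83  0.93  1.75 -0.79  0.98 -2.51]
   3.221592653589793 [-0.7   0.83  0.93  1.75 -0.79  0.98 -2.51]
-1.301592653589793 [-0.79  0.49  0.21  1.66 -0.12  1.   -1.84]
   0.08 [-0.1   0.61 -0.06  1.72  0.05  0.81 -0.1 ]
   -3.061592653589793 [-0.7   0.83  0.93  1.75 -0.79  0.98 -2.51]
   3.221592653589793 [-0.7   0.83  0.93  1.75 -0.79  0.98 -2.51]
1.7417
```

View pics/wr2.png

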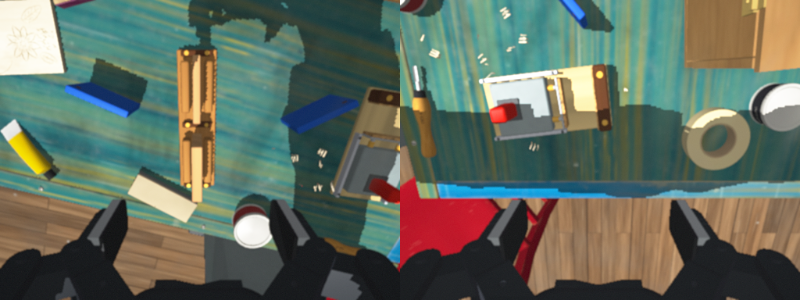

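The left half shows the rack at (197,120) with both blanks in line. The right half shows the vice, with the post at (503,113), the cork face at (560,100) and the dark fence at (601,98).

```bash
python3 - <<'E'
from h import *
import pickle
c=pickle.load(open("wr.pkl","rb")); W=cloud(c)
X,Y,Z=W[...,0],W[...,1],W[...,2]
for lo,hi in((420,505),(525,612)):
    m=(X>lo)&(X<hi)&(Y>260)&(Y<360)&(Z>68)&(Z<86); p=W[m]
    r=cv2.minAreaRect(p[:,:2].astype(np.float32)); print("blank top",len(p),r,np.median(p[:,2]),p.min(0),p.max(0))
m=(X>390)&(X<640)&(Y>250)&(Y<400)&(Z>20)&(Z<90); k,l,s,_=cv2.connectedComponentsWithStats(m.astype(np.uint8));i=1+s[1:,4].argmax()
print("rack",cv2.minAreaRect(W[l==i][:,:2].astype(np.float32)),s[i])
d=pickle.load(open("d0.pkl","rb"))
for n in("wrist","side","scene"):
    c=d[n];W=cloud(c);X,Y,Z=W[...,0],W[...,1],W[...,2];H,S,V=cv2.split(cv2.cvtColor(c["image"],cv2.COLOR_BGR2HSV))
    roi=(X>440)&(X<680)&(Y>-60)&(Y<85)
    print(n)
    for nm,m in(("bed",roi&(Z>5)&(Z<45)),("fence",roi&(X>590)&(Z>29)&(Z<40)),("jawtop",roi&(X<590)&(Z>28)&(Z<38)),("post",roi&(Z>71)&(Z<81)),("postside",roi&(Z>40)&(Z<81))):
        k,l,s,_=cv2.connectedComponentsWithStats(m.astype(np.uint8))
        if k<2: continue
        i=1+s[1:,4].argmax(); p=W[l==i]; r=cv2.minAreaRect(p[:,:2].astype(np.float32))
        print(nm,s[i].tolist(),np.round(r[0],1),np.round(r[1],1),round(r[2],1),"medz",np.median(p[:,2]).round(1),"ctr",np.median(p,0).round(1))
print(read_state()["time"])
c=d["wrist"]["image"];cv2.imwrite("pics/v.png",cv2.resize(c[70:190,80:300],None,fx=3.5,fy=3.5,interpolation=cv2.INTER_CUBIC))
E
```

```text
blank top 1002 ((462.4924621582031, 302.3789367675781), (80.58698272705078, 13.781155586242676), 15.636470794677734) 78.47454958693407 [422.9300795  285.62665357  68.40053254] [502.72676087 319.22640044  81.30003052]
blank top 828 ((568.3818359375, 332.29150390625), (79.73893737792969, 8.307873725891113), 15.54508113861084) 78.57860475785179 [529.52191372 317.92275071  76.33276786] [607.62974912 346.47389304  80.81106797]
rack ((462.5096740722656, 302.379150390625), (80.62820434570312, 13.941001892089844), 15.503701210021973) [ 245  173   14   86 1157]
wrist
bed [102, 84, 170, 97, 11933] [551.7  35.4] [178.2  95.2] 6.2 medz 30.9 ctr [558.7  38.9  30.9]
fence [244, 84, 27, 85, 1584] [628.4  40.8] [20.  89.2] 6.6 medz 34.5 ctr [628.1  43.6  34.5]
jawtop [114, 100, 83, 75, 4251] [518.7  28.5] [75.9 74.2] 6.7 medz 32.1 ctr [523.7  34.9  32.1]
post [115, 137, 24, 22, 430] [503.2  26.9] [19.3 20.2] 7.7 medz 76.0 ctr [504.2  27.7  76. ]
postside [115, 132, 34, 27, 691] [503.3  26.9] [19.4 20.2] 7.7 medz 74.7 ctr [507.9  28.8  74.7]
side
bed [226, 236, 98, 45, 3150] [552.4  32.2] [176.9  91.
[... 202 characters left out ...]
1.5 ctr [523.4  17.3  31.5]
post [241, 231, 11, 8, 70] [503.8  27.3] [18.4 21.1] 2.6 medz 75.1 ctr [503.8  23.   75.1]
postside [241, 231, 11, 22, 226] [502.7  26.2] [19.9 21.4] 14.7 medz 62.9 ctr [503.9  19.1  62.9]
scene
bed [238, 169, 64, 31, 1074] [550.   35.7] [175.8  92.9] 6.0 medz 21.9 ctr [535.5  53.6  21.9]
fence [238, 169, 18, 13, 91] [627.3  43.1] [20.6 84.9] 6.0 medz 34.9 ctr [624.1  43.4  34.9]
jawtop [264, 176, 32, 14, 262] [517.4  32. ] [75.4 74.3] 7.2 medz 32.9 ctr [515.8  41.2  32.9]
post [282, 168, 8, 4, 26] [502.2  28.6] [19.3 15.3] 18.9 medz 76.3 ctr [500.   31.8  76.3]
postside [282, 168, 8, 14, 106] [499.7  31.5] [22.9 18.7] 33.3 medz 61.0 ctr [499.3  34.5  61. ]
1.7917
```

View pics/v.png

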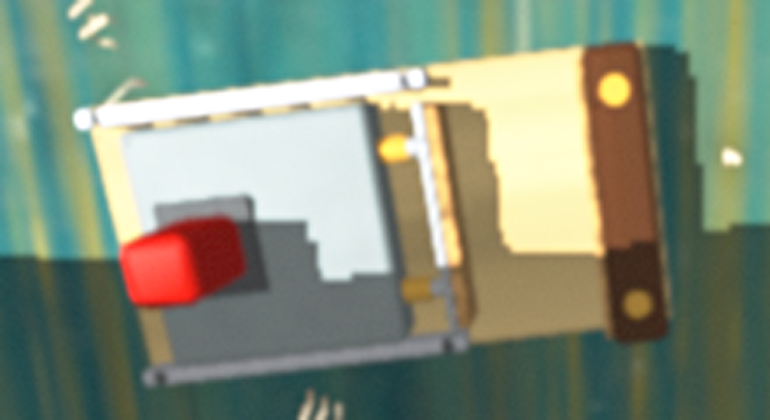

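The wrist view gives clean numbers: near blank ~13.8 mm wide in depth, far one ~8.3 mm, and the vice yaw is 0.115 rad. The pinch decides which is which.

```bash
python3 - <<'E'
from h import *
Rr=R(np.deg2rad(15.6)-np.pi/2); b=[462.5,302.4]
movep([*b,130],Rr); movel([*b,41])
clamp(); wait(.3); s=read_state(); print("gap near",s["finger_gap"],s["time"],s["eef_pos"],s["ft_force"])
c=camera("scene");cv2.imwrite("pics/p.png",c["image"])
E
```

```text
gap near -0.19035307451903904 4.0417 [462.49717467 302.39826928  40.97758879] [-0.14251418 -0.35472346  0.8157958 ]
```

```bash
python3 - <<'E'
from h import *
a=camera("side")["image"]; b=camera("wrist")["image"]; c=cv2.imread("pics/p.png")
up=lambda i:cv2.resize(i,(400,300),interpolation=cv2.INTER_CUBIC)
cv2.imwrite("pics/p2.png",np.vstack([np.hstack([up(a[120:240,140:300]),up(c[130:280,150:350])]),np.hstack([up(b),up(c)])]))
E
```

```text
(no output)
```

View pics/p2.png

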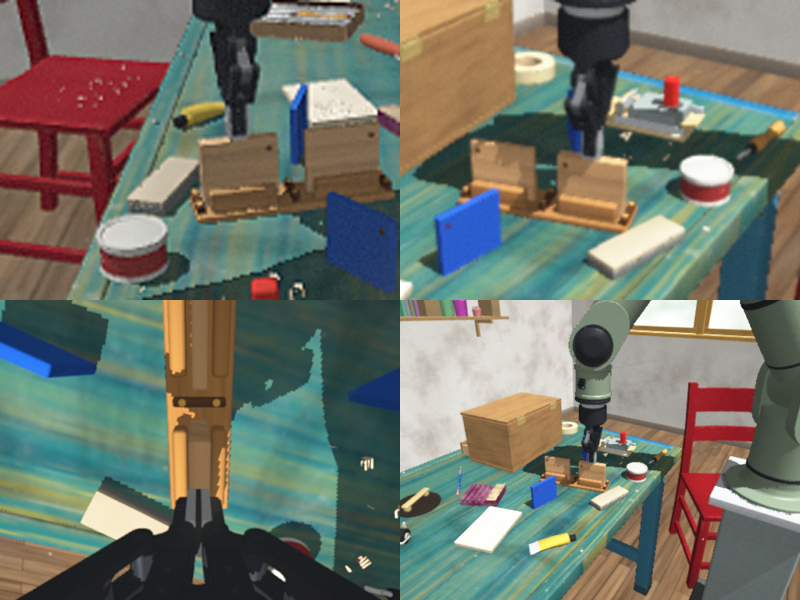

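The pictures show the fingers closed with their tips at the blank's top edge, against a reported TCP of z=41. I'll check tip height with depth before moving.

```bash
python3 - <<'E'
from h import *
import pickle
print(read_state()["time"],read_state()["finger_gap"],read_state()["eef_pos"])
d=pickle.load(open("d0.pkl","rb"))
for n in("scene","side"):
    W=cloud(d[n]);m=(abs(W[...,0]-625)<75)&(abs(W[...,1])<40)&(W[...,2]>120)&(W[...,2]<300)
    print(n,"start: lowest finger z",np.nanpercentile(W[m][:,2],[0,1,5]))
    c=camera(n);W=cloud(c);S=cv2.cvtColor(c["image"],cv2.COLOR_BGR2HSV)[...,1]
    m=(abs(W[...,0]-462)<60)&(abs(W[...,1]-302)<50)&(W[...,2]>36)&(W[...,2]<200)
    for z in range(36,130,6):
        k=m&(W[...,2]>=z)&(W[...,2]<z+6);p=W[k]
        if len(p): print(z,len(p),"x",p[:,0].min().round(),p[:,0].max().round(),"y",p[:,1].min().round(),p[:,1].max().round(),"sat",np.median(S[k]),(S[k]<60).sum())
E
```

```text
4.1917 0.19429662570113676 [462.48704172 302.37528255  40.98108199]
scene start: lowest finger z [244.84292635 246.71187641 249.70325331]
36 76 x 422.0 498.0 y 292.0 320.0 sat 117.0 0
42 76 x 423.0 498.0 y 286.0 319.0 sat 117.0 0
48 78 x 422.0 499.0 y 285.0 320.0 sat 117.5 0
54 82 x 423.0 498.0 y 286.0 320.0 sat 118.0 0
60 81 x 423.0 499.0 y 288.0 320.0 sat 117.0 1
66 81 x 423.0 498.0 y 289.0 319.0 sat 118.0 2
72 91 x 423.0 502.0 y 283.0 318.0 sat 115.0 0
78 91 x 425.0 500.0 y 286.0 319.0 sat 89.0 22
84 18 x 450.0 471.0 y 295.0 316.0 sat 13.0 18
90 27 x 450.0 471.0 y 296.0 317.0 sat 28.0 27
96 26 x 450.0 471.0 y 296.0 317.0 sat 19.0 26
102 26 x 449.0 471.0 y 297.0 318.0 sat 26.0 26
108 26 x 450.0 470.0 y 295.0 316.0 sat 21.0 26
114 16 x 449.0 464.0 y 291.0 319.0 sat 20.0 15
120 12 x 445.0 465.0 y 290.0 334.0 sat 28.0 9
126 39 x 441.0 462.0 y 273.0 340.0 sat 37.0 30
side start: lowest finger z [243.5324129  245.77968566 251.00677094]
36 70 x 425.0 503.0 y 284.0 307.0 sat 97.0 2
42 65 x 425.0 503.0 y 285.0 312.0 sat 97.0 3
48 69 x 426.0 501.0 y 283.0 306.0 sat 97.0 0
54 62 x 426.0 501.0 y 283.0 306.0 sat 98.0 0
60 77 x 427.0 501.0 y 286.0 308.0 sat 99.0 0
66 65 x 423.0 502.0 y 286.0 307.0 sat 98.0 0
72 92 x 424.0 502.0 y 284.0 317.0 sat 97.5 1
78 42 x 427.0 499.0 y 284.0 314.0 sat 87.0 15
84 17 x 452.0 475.0 y 289.0 305.0 sat 16.0 17
90 24 x 452.0 475.0 y 287.0 302.0 sat 26.0 24
96 23 x 453.0 475.0 y 288.0 302.0 sat 22.0 22
102 25 x 453.0 475.0 y 287.0 303.0 sat 20.0 25
108 18 x 453.0 475.0 y 288.0 301.0 sat 22.0 18
114 12 x 454.0 474.0 y 288.0 297.0 sat 31.5 12
120 17 x 444.0 482.0 y 271.0 329.0 sat 53.0 10
126 29 x 444.0 482.0 y 266.0 326.0 sat 34.0 25
```

The cameras agree that the real fingertips sit about 38 mm higher than the reported TCP (open at the start, 245 against 194; closed now, ~79 against 41). XY is right. I'll lift clear and measure this exactly.

```bash
cat > tip.py <<'E'
from h import *
def tip(tag):
    e=read_state()["eef_pos"]
    for n in("scene","side","wrist"):
        W=cloud(camera(n));m=(abs(W[...,0]-e[0])<70)&(abs(W[...,1]-e[1])<70)&(W[...,2]>95)&(W[...,2]<400)
        p=W[m]; z=p[:,2]
        if len(z)<20: print(tag,n,len(z));continue
        b=p[z<z.min()+15]
        print(tag,n,"tip z-TCP",np.round(np.percentile(z,[0,.5,1,3])-e[2],1),"xy",np.round((b.min(0)+b.max(0))[:2]/2-e[:2],1))
E
python3 - <<'E'
from tip import *
e=read_state()["eef_pos"]; movel([e[0],e[1],110]); tip("closed")
R2=R(np.deg2rad(15.6)-np.pi/2)
open_gripper(); tip("open"); print(read_state()["time"],read_state()["finger_gap"])
E
```

```text
closed scene tip z-TCP [38.2 44.6 48.8 63.8] xy [-2.2  3.1]
closed side tip z-TCP [36.5 41.8 47.1 62.3] xy [ 1.6 -7.5]
closed wrist tip z-TCP [40.4 45.5 48.3 57.6] xy [7.2 2.1]
open scene tip z-TCP [52.  54.5 57.3 66.4] xy [-1.4  2.9]
open side tip z-TCP [50.7 53.6 56.6 66.7] xy [-0.4 -4.3]
open wrist tip z-TCP [50.3 54.2 55.8 61. ] xy [0.6 2.2]
5.9833 85.15075773100018
```

The offset is about 38 mm along the tool axis, with XY fine. I'll command z = wanted − 38, with a guarded descent.

```bash
echo 'D=38.' >> h.py; python3 - <<'E'
from h import *
b=[462.5,302.4]
print(movel([*b,42-D],max_speed=80,guard=8)); s=read_state(); print(s["eef_pos"],s["ft_force"])
clamp(); wait(.4); s=read_state(); print("gap near",s["finger_gap"],s["time"],s["eef_pos"],s["ft_force"])
E
```

```text
False
[462.71373412 302.58513903   4.42028418] [-0.1989578   0.16126255 -0.61261312]
gap near 13.530815933476854 8.5083 [462.53523892 302.44285197   4.07596145] [-1.13866002 -0.01408451  5.46669445]
```

The gap is 13.5 mm, so this is the thicker blank. I'll carry it over.

```bash
cat >> h.py <<'E'
yv=np.deg2rad(6.6); u=np.array([np.cos(yv),np.sin(yv)]); F=np.array([618.6,39.5])
E
python3 - <<'E'
from h import *
movel([462.5,302.4,105]); print(read_state()["finger_gap"],read_state()["ft_force"])
t=F-11*u
movep([*t,105],R(yv)); wait(.2); s=read_state();print(s["finger_gap"],s["ft_force"],s["eef_pos"],s["time"])
a=camera("side")["image"];b=camera("scene")["image"];w=camera("wrist")["image"]
movel([*t,20],max_speed=120)
c2=camera("side");a2=c2["image"]
up=lambda i:cv2.resize(i,(400,300),interpolation=cv2.INTER_CUBIC)
cv2.imwrite("pics/q.png",np.vstack([np.hstack([up(a[140:290,180:380]),up(b[90:240,190:390])]),np.hstack([up(w),up(a2[140:290,180:380])])]))
W=cloud(c2);m=(abs(W[...,0]-t[0])<40)&(abs(W[...,1]-t[1])<60)&(W[...,2]>15)&(W[...,2]<110)
for z in range(20,104,6):
    p=W[m&(W[...,2]>=z)&(W[...,2]<z+6)]
    if len(p):print(z,len(p),np.percentile((p[:,:2]-F)@u,[2,50,98]).round(1),np.percentile((p[:,:2]-F)@[-u[1],u[0]],[2,98]).round(1))
E
```

```text
13.367427092742135 [-0.02569795  0.67668341 -1.41456403]
13.310331932907426 [ 0.06563196 -1.1218594  -0.74244946] [607.55645351  38.96473392 104.99577698] 11.0917
20 75 [-53.3 -16.5  18.3] [-43.9  22.2]
26 126 [-48.2 -16.7  17.9] [-44.2  29.5]
32 269 [-47.4   7.6  19.4] [-42.3  33.3]
38 40 [-17.3 -16.2  -4.9] [-40.2  14.4]
44 32 [-17.2 -15.7  -4.9] [-39.8   4.7]
50 38 [-17.4 -15.3  -4.6] [-39.8  -4.1]
56 38 [-23.  -13.6  -3.4] [-39.6  -4.9]
62 49 [-26.8 -16.8   7.5] [-39.9  -4.7]
68 62 [-30.3 -16.8   8.9] [-39.3   6.3]
74 71 [-30.5 -17.1   7.7] [-39.8   7.1]
80 69 [-30.3 -16.7   9.8] [-39.9   3.9]
86 74 [-30.5 -16.9   9.4] [-39.6   2.8]
92 179 [-29.2  -9.3   7. ] [-39.   30.5]
98 68 [-40.4  -1.7  22.6] [-13.4   2.6]
```

View pics/q.png

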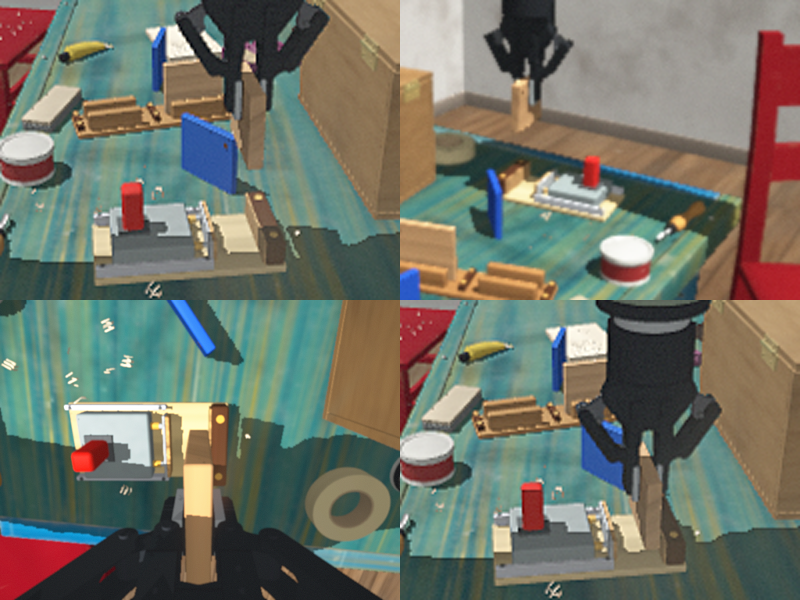

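Blank is held upright, well centred: x from −17 to −5 and its end at y = −40 in the vice frame, over the clear bed. I'll lower it and let go.

```bash
python3 - <<'E'
from h import *
t=F-11*u
print(movel([*t,3],max_speed=30,guard=6)); s=read_state(); print(s["eef_pos"],s["ft_force"],s["finger_gap"])
open_gripper(); wait(.2); movel([*t,95]); 
c=camera("wrist");W=cloud(c)
m=(abs(W[...,0]-t[0])<40)&(abs(W[...,1]-t[1])<60)&(W[...,2]>65)&(W[...,2]<90);p=W[m]
r=cv2.minAreaRect(p[:,:2].astype(np.float32));print("top",r,np.median(p[:,2]))
q=np.array(r[0])-F;print("vice xy",q@u,q@[-u[1],u[0]],read_state()["time"])
a=camera("side");W=cloud(a);m=(abs(W[...,0]-t[0])<40)&(abs(W[...,1]-t[1])<60)
for z in range(38,84,6):
    p=W[m&(W[...,2]>=z)&(W[...,2]<z+6)]
    if len(p):print(z,len(p),np.percentile((p[:,:2]-F)@u,[2,98]).round(1),np.percentile((p[:,:2]-F)@[-u[1],u[0]],[2,98]).round(1))
up=lambda i:cv2.resize(i,(400,300),interpolation=cv2.INTER_CUBIC)
cv2.imwrite("pics/r.png",np.hstack([up(a["image"][140:290,180:380]),up(c["image"])]))
E
```

```text
True
[607.58366441  38.24817348   4.09109911] [-0.16202377 -0.57893691  7.17976286] 13.288067968566638
top ((607.4425048828125, 38.849021911621094), (14.330524444580078, 80.34381103515625), 6.661433696746826) 78.58481725748524
vice xy -11.158373348245053 0.635746791409393 14.375
38 41 [-17.9  -4.5] [-39.9  38.7]
44 50 [-17.9  -5.1] [-39.7  39.5]
50 43 [-17.8  -5.2] [-39.6  33.2]
56 41 [-17.8  -5.5] [-39.3  30.3]
62 43 [-18.   -5.3] [-39.8  30.1]
68 46 [-17.9  -4.4] [-40.4  30.8]
74 189 [-17.8  -4.4] [-39.3  38.6]
```

View pics/r.png

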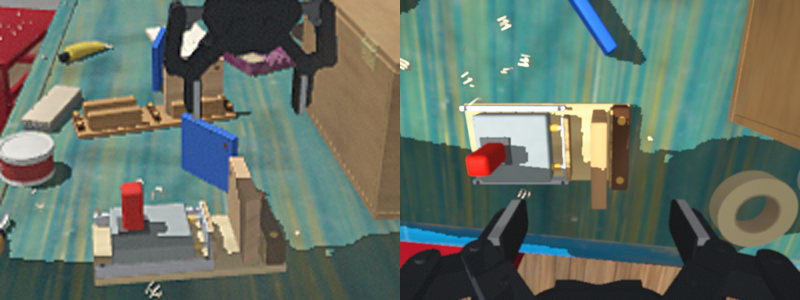

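It stands upright at vice (−11.2, 0.6), aligned and free of the jaw. The other blank is still in the rack. Next, push the post with closed fingers.

```bash
cat >> h.py <<'E'
def P(s,z): return [*(F+s*u),z]
def st(tag=""):
    s=read_state(); print(tag,"s %.2f  lat %.2f z %.1f F %.2f gap %.1f t %.2f"%((s["eef_pos"][:2]-F)@u,(s["eef_pos"][:2]-F)@[-u[1],u[0]],s["eef_pos"][2],s["ft_force"][:2]@u,s["finger_gap"],s["time"])); return s
E
python3 - <<'E'
from h import *
clamp(); movel(P(-158,95)); movel(P(-158,8),guard=8); st("down")
print(movel(P(-128,8),max_speed=25,guard=4)); st("touch")
a=camera("side");cv2.imwrite("pics/s.png",a["image"])
E
```

```text
down s -157.64  lat 0.07 z 8.4 F 0.09 gap 0.1 t 17.06
True
touch s -140.23  lat -0.01 z 7.7 F -0.22 gap 0.0 t 17.82
```

```bash
python3 - <<'E'
from h import *
s=-140
for k in range(4):
    s+=5; movel(P(s,8),max_speed=20); st("cmd %.1f"%s)
W=cloud(camera("wrist"));m=(abs(W[...,0]-600)<60)&(W[...,2]>65)&(W[...,2]<90)&(abs(W[...,1]-38)<60);p=W[m]
p=p[((p[:,:2]-F)@u)>-40]
if len(p)>20:
    r=cv2.minAreaRect(p[:,:2].astype(np.float32));q=np.array(r[0])-F;print("blank",q@u,q@[-u[1],u[0]],r[1:])
m=(W[...,2]>28)&(W[...,2]<36)&(abs(W[...,1]-38)<60)&(abs(W[...,0]-560)<58);p=(W[m][:,:2]-F)@u;print("jaw front",np.percentile(p,[90,97,99.5]))
E
```

```text
cmd -135.0 s -136.65  lat -0.07 z 7.6 F -7.56 gap -0.0 t 18.30
cmd -130.0 s -131.67  lat -0.09 z 7.6 F -8.59 gap 0.2 t 18.70
cmd -125.0 s -126.65  lat -0.08 z 7.6 F -7.88 gap -0.1 t 19.10
cmd -120.0 s -121.63  lat -0.09 z 7.6 F -8.58 gap -0.1 t 19.50
blank -17.953395280953416 0.2811076359225312 ((13.15527057647705, 80.5197982788086), 15.040359497070312)
jaw front [-18.90759878 -17.78674507   3.03428925]
```

```bash
cat >> h.py <<'E'
def chk():
    for n in("side","wrist"):
        a=camera(n);W=cloud(a);w=u@(W[...,:2]-F).transpose(0,2,1);l=np.array([-u[1],u[0]])@(W[...,:2]-F).transpose(0,2,1)
        H,S,V=cv2.split(cv2.cvtColor(a["image"],cv2.COLOR_BGR2HSV))
        m=(abs(w+15)<30)&(abs(l)<55)&(S>70)&(W[...,2]>40)&(W[...,2]<84)
        for z0,z1 in((40,55),(55,70),(72,84)):
            k=m&(W[...,2]>=z0)&(W[...,2]<z1)
            if k.sum()>20: print(n,z0,k.sum(),np.percentile(w[k],[1,99]).round(1),np.percentile(l[k],[1,99]).round(1),end=" ")
            if z0==72 and k.sum()>20: print(cv2.minAreaRect(np.stack([w[k],l[k]],1).astype(np.float32)))
    return
E
python3 - <<'E'
from h import *
chk(); st()
a=camera("side")["image"];c=camera("wrist")["image"]
up=lambda i:cv2.resize(i,(400,300),interpolation=cv2.INTER_CUBIC)
cv2.imwrite("pics/t.png",np.hstack([up(a[140:290,180:380]),up(c)]))
E
```

```text
side 40 108 [-17.9  -4.6] [-40.2  29.5] side 55 105 [-18.   -5.5] [-40.3  31. ] side 72 198 [-18.2  -4.6] [-40.   38.8] ((-11.244569778442383, -0.832977294921875), (13.907624244689941, 79.34998321533203), 0.4707930386066437)
wrist 40 3312 [-19.2  -7.9] [-37.   40.8] wrist 55 4202 [-19.4 -14.5] [-37.4  40.7] wrist 72 2826 [-19.4  -7.9] [-38.2  22.9] ((-18.419727325439453, -6.4301605224609375), (12.853751182556152, 68.4284439086914), 10.622313499450684)
 s -121.63  lat -0.07 z 7.6 F -7.28 gap 0.2 t 19.65
```

View pics/t.png

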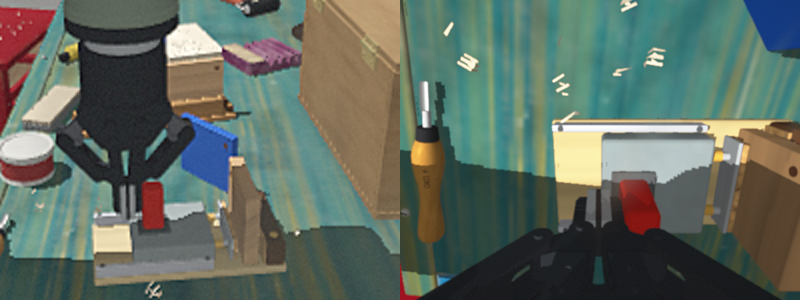

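The jaw is now a few mm short of the blank, which is undisturbed. I'll approach in small steps, watching force and lag.

```bash
python3 - <<'E'
from h import *
s=-120;f0=None
for k in range(12):
    s+=1 if k<7 else .5; movel(P(s,8),max_speed=8)
    r=st("cmd %.1f"%s); e=(r["eef_pos"][:2]-F)@u
    print("   lag %.2f"%(s-e))
    if s-e>2.1: break
E
```

```text
cmd -119.0 s -120.90  lat -0.10 z 7.6 F -10.29 gap 0.2 t 20.02
   lag 1.90
cmd -118.0 s -119.92  lat -0.09 z 7.6 F -9.95 gap -0.2 t 20.30
   lag 1.92
cmd -117.0 s -118.92  lat -0.09 z 7.6 F -10.63 gap 0.1 t 20.57
   lag 1.92
cmd -116.0 s -117.92  lat -0.09 z 7.6 F -9.88 gap -0.0 t 20.85
   lag 1.92
cmd -115.0 s -116.95  lat -0.09 z 7.6 F -10.47 gap 0.2 t 21.12
   lag 1.95
cmd -114.0 s -116.03  lat -0.10 z 7.6 F -10.68 gap -0.3 t 21.40
   lag 2.03
cmd -113.0 s -115.03  lat -0.09 z 7.6 F -10.06 gap 0.2 t 21.68
   lag 2.03
cmd -112.5 s -114.55  lat -0.07 z 7.6 F -10.26 gap -0.0 t 21.93
   lag 2.05
cmd -112.0 s -114.07  lat -0.11 z 7.6 F -10.41 gap 0.1 t 22.18
   lag 2.07
cmd -111.5 s -113.57  lat -0.11 z 7.6 F -10.34 gap 0.2 t 22.43
   lag 2.07
cmd -111.0 s -113.07  lat -0.12 z 7.6 F -10.47 gap 0.1 t 22.68
   lag 2.07
cmd -110.5 s -112.58  lat -0.09 z 7.6 F -10.97 gap 0.1 t 22.93
   lag 2.08
```

Lag is a clean force signal: 1.92 mm while sliding freely, 2.07 mm while pushing the blank. Fence contact is imminent, so I'll continue in 0.4 mm steps to lag ≈ 2.8 (about +5 N).

```bash
python3 - <<'E'
from h import *
s=-110.5
for k in range(16):
    s+=.4; movel(P(s,8),max_speed=8)
    f=[];e=[]
    for _ in range(4):
        r=read_state(); f.append(r["ft_force"][:2]@u); e.append((r["eef_pos"][:2]-F)@u); wait(.02)
    L=s-np.mean(e); print("cmd %.1f s %.2f lag %.2f F %.2f t %.2f"%(s,np.mean(e),L,np.mean(f),r["time"]))
    if L>2.72: break
E
```

```text
cmd -110.1 s -112.29 lag 2.19 F -12.00 t 23.23
cmd -109.7 s -112.02 lag 2.32 F -12.53 t 23.54
cmd -109.3 s -111.76 lag 2.46 F -12.93 t 23.86
cmd -108.9 s -111.46 lag 2.56 F -14.17 t 24.18
cmd -108.5 s -111.17 lag 2.67 F -15.31 t 24.49
cmd -108.1 s -110.92 lag 2.82 F -15.54 t 24.81
```

All three estimates agree on about 5 N (lag 5.4, wrist force 5.1, spring travel 5.0). Backing off now, then a check.

```bash
python3 - <<'E'
from h import *
movel(P(-135,8),max_speed=40); movel(P(-150,95)); movel(P(-150,180)); wait(.5); st()
chk()
import pickle
d=pickle.load(open("d0.pkl","rb"))
for n in("scene","side"):
    c=camera(n);W=cloud(c)
    for nm,I in(("before",cloud(d[n])),("now",W)):
        m=(I[...,2]>40)&(I[...,2]<85)&(abs(I[...,0]-568)<50)&(abs(I[...,1]-332)<30);print(n,nm,"thin blank",m.sum(),np.median(I[m],0).round(1))
        m=(I[...,2]>72)&(I[...,2]<80)&(abs(I[...,0]-515)<50)&(abs(I[...,1]-28)<25);print("  post",m.sum(),np.median((I[m][:,:2]-F)@u).round(1))
        m=(I[...,2]>5)&(I[...,2]<45)&(I[...,0]<415)&(I[...,0]>330)&(I[...,1]<260)&(I[...,1]>-80);print("  tin+gouge",m.sum(),np.median(I[m],0).round(1))
a=camera("side")["image"];c=camera("wrist")["image"];b=camera("scene")["image"]
up=lambda i:cv2.resize(i,(400,300),interpolation=cv2.INTER_CUBIC)
cv2.imwrite("pics/z.png",np.vstack([np.hstack([up(a[140:290,180:380]),up(c)]),np.hstack([up(b[150:300,150:350]),up(a)])]))
E
```

```text
s -150.07  lat -0.01 z 179.9 F 0.55 gap 0.1 t 27.61
side 40 98 [-13.6  -1. ] [-39.7  31.9] side 55 102 [-13.6  -0.7] [-40.1  33.4] side 72 194 [-13.6  -0.7] [-39.6  38.1] ((-6.851752281188965, -0.8559036254882812), (13.653913497924805, 78.53675842285156), 0.15693767368793488)
wrist 40 509 [-14.6  -4.4] [-37.3  40.5] wrist 55 585 [-14.7  -2.9] [-37.1  40.5] wrist 72 1505 [-14.5  -0.5] [-38.   40.2] ((-7.489877700805664, 0.8636665344238281), (14.957718849182129, 79.4400405883789), 0.17903226613998413)
scene before thin blank 516 [565.7 334.6  61.9]
  post 25 -118.7
  tin+gouge 680 [363.9 187.7  27.4]
scene now thin blank 520 [565.3 334.7  61.9]
  post 24 -89.1
  tin+gouge 688 [363.9 188.3  27. ]
side before thin blank 437 [570.5 328.6  61.4]
  post 65 -115.9
  tin+gouge 999 [369.3 153.9  17.4]
side now thin blank 433 [570.5 328.3  61.3]
  post 64 -86.5
  tin+gouge 996 [369.3 153.7  17.3]
```

View pics/z.png

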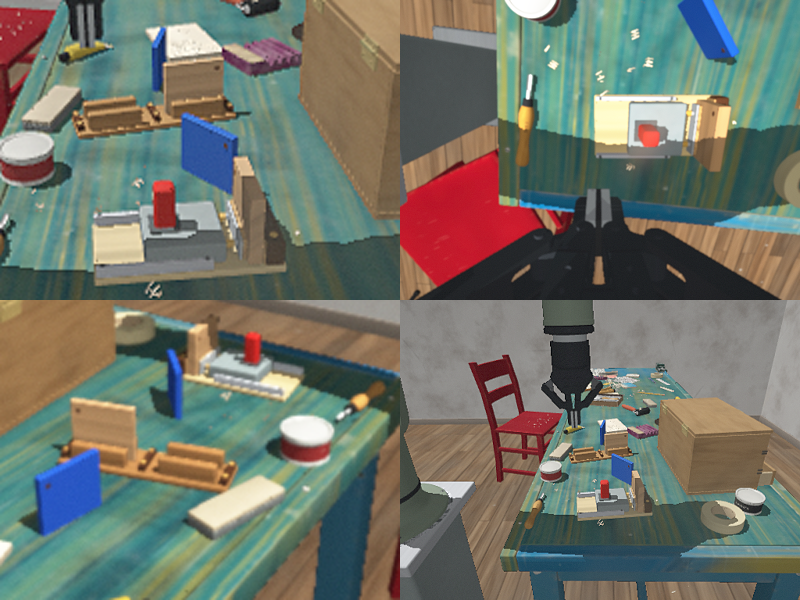

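The thick blank stands flat against the fence with the cork on it. The thin blank, tin, gouge and whetstone are in place, and the arm is clear. Handing in.

```bash
python3 -c "
from workcell import *
print(read_state()['time']); finish_job()"
```

```text
27.9583
the job is handed in; nothing more can be done
```

The thicker blank now stands in the vice, flat against the fence and held by the jaw at about 5 N. I handed the job in at 28.0 s of the 69 s allowed; no verdict was given.

- **Which blank:** I pinched only the near one. The finger gap read 13.5 mm, inside the 13–16 mm range. The far blank measured about 8.3 mm wide in the depth image, so I did not pinch it and left it in its slot.
- **First grasp missed:** the fingers closed above the blank. The cameras showed the real fingertips about 38 mm higher than the reported TCP. I corrected for that in every later move.
- **Placing:** I set the blank down at vice (−11, 0.6) mm, upright and let go of, before touching the jaw.
- **Jaw force:** I pushed the post in small steps and stopped at roughly 5 N. That is an inferred value, with three estimates agreeing: 5.4 N from arm lag, 5.1 N from the wrist sensor and 5.0 N from spring travel.
- **Last checks:** the blank's centre is at about −7 mm from the fence plane, within 1 mm of midway and within about 0.2° of the fence direction. The thin blank is unmoved to within 0.5 mm. The tin and gouge (checked together) show no shift beyond 0.6 mm. I checked the whetstone by eye only. The arm was clear of everything.

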